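Isolate the decorating turntable, index the disc three clicks and hold it

ROBOT

A 6-joint arm with a two-finger parallel gripper is mounted at the origin on the work surface. World frame = base frame: x ahead of the robot, y to its left, z up, the work surface at z = 0. Lengths are in mm, angles in rad, forces in N, time in s.
With the tool pointing down it reaches from about 350 to 725 mm from the base axis. Payload 4.3 kg.
Tool frame: the origin (TCP) lies at the very end of the fingers, on their centre line; the grasp point (between the pads) lies 19 mm behind it; z points along the fingers, y is the line along which they close (so a half turn about z gives the same grasp; the last joint's range is limited). The gripper opens to 85 mm and grips with 20 to 120 N. Pads are 22 mm wide; open, the fingers measure 114 mm over their backs; the gripper's body (76 mm by 85 mm) begins 54 mm behind the grasp point. The pads swing forward as they close: fully open they stand 13 mm farther back than shut.
Start: joints at [-1.251, 0.377, 0.081, 1.274, 0, 1.46], TCP at [239.612, -522.739, 203.829] pointing down, gripper open.
Joint ranges: [-2.72, 2.72], [-0.84, 1.66], [-1.02, 1.22], [-1.77, 2.12], [-1.37, 1.28], [-3.14, 3.14]. Speed limits (rad/s): [2.57, 2.57, 3.14, 3.14, 3.14, 3.14].

INTERFACE

Orientations are given as a unit quaternion [w, x, y, z].
In Python, from plant import env, cams, models gives the robot as it stands.
- The arm moves only by the tool arm_command, never from a script. Its argument "commands" is a list of rows, each a list of 3 entries, a list of its own where there are three numbers: the shift along the tool's x, y, z normalised to -1 to 1, where 1 is 0.025 m, then the turn, a rotation vector about the tool's x, y, z normalised to -1 to 1, where 1 is 10 degrees, then the opening, from 0 (shut) to 1 (fully open). In form: [[[tx, ty, tz], [rx, ry, rz], fingers], ...]. A call has 1 to 10 rows; each row shifts and turns the commanded pose from where the row before left it, along the tool's axes as they then stand; what a row does not reach is not made up. A row lasts 1/8 s, in which the tool goes at most 62.5 mm and 10.7 degrees, less where a joint would pass 70% of its speed; a pose out of reach is approached as far as the arm can. A call with a number of a shift or a turn outside -1 to 1 is refused whole. A call with a gripper value outside its range is refused whole. The fingers move at their own pace and stop on an object; the grip force is fixed at half the most. Time passes only in rows, so rows that do not move let the fingers close. It gives the time, the measured TCP pose, the force, the opening and the grip force at its end, in the units of the state.
- env.get_state(): the state, without advancing time (a new reading comes with each control period).
- cams.read_camera(name): name is "side" or "top"; returns the picture (400x640x3 uint8, red, green, blue); there is no depth.
- cams.get_calibration(name): a dict with "fov_y" (degrees; the focal length in pixels is half the picture's height over the tangent of half this angle, whatever the lens; pixels are square), "cx", "cy" (the principal point, pixels), "k1" (the pictures are not rectified: a ray, as slopes to the right and down, at radius r is drawn at 1 + k1 r^2 times it, then the intrinsics apply), "rvec" (rotation vector, rad) and "tvec" (3), from world to camera coordinates, as OpenCV has them. Camera axes: x right, y down, z forward; pixel columns grow to the right and rows downward; lengths in mm; the calibration is good to about 2 mm. A picture is of the moment at which its call begins. get_calibration takes no time and is no camera call.
- env.finish_job(): hands the job in; it is judged then, once.
Trained networks look in the newest picture that a camera, given by its name, has taken for a name from the list of things; names that differ only in an ending like _2 or _b are one class to them, and where a whole thing is asked for, a point or a joint stands for the part that bears it (a point fixed in the world has none). Each returns a list of dicts, best first, with "score" (0 to 1); they miss things now and then, are a little off and sometimes report something else, mostly with a low value. They report only what shows in the picture. A call takes as long as a camera call.
- models.find_in(camera, label): "position" ([row, column] in pixels, amid what is visible of it).
- models.masks_of(camera, label): "region" (400x640 bool, what is visible of it) and "position" ([row, column] in pixels, amid what is visible of it).
- models.mark_of(camera, label): "position" ([row, column] in pixels: a listed point, or the origin of a listed thing).
The state is a dict: "t": time; "joints": joint angles; "joint_vel": joint speeds; "joint_efforts": joint torques, N m; "ee_pos": TCP position; "tcp_rot": TCP orientation; "ft_force": force on the tool from outside, world axes, zero at the start; "ft_torque": the same for the moment, N m; "finger_gap": finger opening in mm; "finger_force": force on a finger pad.
Only numpy, scipy, OpenCV 4.12 (cv2) and the standard library are available. Lean on these libraries where they do the work, as an engineer would, in place of code of your own. Each camera call takes 0.05 s, during which the arm holds its last target. There are 200 camera calls.

TASK

The next row of glass is to be set on the round disc. First switch the turntable's power off at its rotary isolator (turn the handle anticlockwise, fully to off), then turn the disc by the T-bar knob in its middle, clockwise seen from above, three clicks on to the third stop and no farther, and keep the knob gripped there: the roller catch is too light to bear the pressing of the stones, so the program finishes while still holding the knob. Leave the cups, tumbler, jar, bottle, pot and spoon around it where they are.

Things in the scene. Friction and masses are not known exactly. Their poses are not given: they have to be found in the camera images.
- isolator_grip (a point): Rotary power isolator of the turntable, on its switch deck: black bar handle 60 long, 14 thick, 36 high, flat upright sides, on a round boss 52 across, 10 high, on a 66 square plate. Vertical axis, 178 from the wheel's. Point: on the axis in the bar, 105 above the table, 12 below the bar's top, 24 above the boss. x axis along the bar, z up; turns with it.
- isolator (a joint): Isolator angle: 0 = OFF (bar square across the housing's length), 1.047 (60 deg) = ON, clockwise seen from above; so anticlockwise switches off. Hard stops at both ends; an inner cam snaps it from the middle to either end (peak about 0.15 N m).
- knob_grip (a point): Hand knob: black T-bar 62 long, 16 thick, 36 high, flat upright sides, on a 15 mm steel stem in the middle of a white-faced disc (170 across) on an aluminium wheel head (200 across); all turn as one about the vertical axis. Point: on the axis in the bar, 153 above the table, 16 below the bar's top, 20 above its lower edge; disc top 108 above the table. x axis along the bar, z up; turns with it.
- index_wheel (a joint): Wheel angle from its zero stop, where it starts (the bar then along the housing's x); positive = clockwise from above. A sprung roller between 16 pins clicks into a stop every 0.3927 rad (22.5 deg): third stop 1.178. Resists (at most 0.3 N m) leaving a stop, lets go half-way, then draws into the next. Black rim lines mark the stops, the zero one longer, read at a steel pointer on the -x side.
- machine: Grey turntable housing, 210 (x) by 340 (y), 65 high, fixed. Origin at table height under the wheel's axis; the wheel fills one end, the open switch deck (65 high, isolator at x 0, y 178) the other. y axis: from the wheel to the switch deck; z up. A dial and a lamp, 8 high, stand on the deck 75 either side of the isolator.
- bead_jar_mid (a point): Bystander: glass jar of beads with a flat metal lid, 60 across, 65 high, loose, beside the housing's switch end. This point: its centre, half-way up.
- mixing_cup_mid (a point): Bystander: empty clear plastic mixing cup, 72 across the rim, 85 high, loose, behind the housing (far side). This point: its centre, half-way up.
- resin_bottle_mid (a point): Bystander: small amber bottle with a black cap, 56 across, 125 high, loose, behind the housing (far side). This point: its centre, half-way up.
- stone_pot_mid (a point): Bystander: low white pot of glass chips, 68 across, 32 high, loose, behind the housing (far side). This point: its centre, half-way up.
- foam_cup_mid (a point): Bystander: white foam drinking cup with a lid and black straw, 92 across, 138 high (the straw stands up to 200), loose, at the robot's right. This point: its centre, half-way up.
- tumbler_mid (a point): Bystander: brass-coloured drinking tumbler with a clear lid, 76 across, 162 high, loose, at the left of the table. This point: its centre, half-way up.
- spoon_grip (a point): Bystander: white plastic spoon, 150 long, lying flat; this point is on its handle, loose, on the table beside the housing's wheel end.

How it is judged (in metres and radians):
On the way, in this order (a step that is already met when the one before it is completed fails the run):
1. the isolator is fully off, the disc still at its zero stop (value of joint isolator below 0.12 rad and value of joint index_wheel between -0.19 and 0.19 rad), for 0.2 s.
2. the disc has been turned by its knob to the third stop, and the fingers hold the knob (value of joint index_wheel between 1.0881 and 1.2681 rad and contact force between the fingers and handknob above 2 N and distance between the grasp point and knob_grip below 0.045 m), for 0.3 s.
At the end, for the whole second after the job is handed in: The isolator is off (within 0.12 rad of its off stop); the wheel stands still within 0.09 rad of its third stop (1.178 rad clockwise of zero); the fingers press on the T-bar with more than 2 N, the bar's middle within 45 mm of the gripper's grasp point (all of step 2 and value of joint isolator below 0.12 rad and velocity of joint index_wheel between -0.1 and 0.1 rad/s); the arm keeps its last pose, push and grip.
It fails at once if the disc is turned off its zero stop while the isolator is still on (value of joint isolator above 0.5236 rad and value of joint index_wheel above 0.2 rad).
It fails at once if the disc runs past the third stop, over the next click (value of joint index_wheel above 1.37445 rad).
It fails at once if a bystander is pushed more than 30 mm or knocked over (distance of any of bead_jar_mid, mixing_cup_mid, resin_bottle_mid, stone_pot_mid, foam_cup_mid, tumbler_mid, spoon_grip from where it was at the start of the episode above 0.03 m or angle between any of bead_jar_mid, mixing_cup_mid, resin_bottle_mid, stone_pot_mid, foam_cup_mid, tumbler_mid's own z axis and vertical above 0.5 rad).
It also fails if it takes over 48 s, if anything falls off the work surface, if the arm or the gripper's body presses on something with over 40 N, if the wrist force passes 120 N, or if a joint passes its speed limit or range.

## Working session

There is one attempt and no reset: what is moved stays moved. The work goes in short steps, Python scripts to look and compute and a tool call to move; the robot and the scene stay as the last step left them, time stands still between calls to the robot, and variables do not carry over. Pictures are saved under pics/ and viewed, at most 10 in all, crops included, and the job is handed in when it is done.

Besides the shell and the picture viewer there is one more tool, called by a JSON object that holds its "method" and its "body", one argument or row to a line. arm_command: Moves the arm, as the interface text tells. Scaled input: -1 to 1 covers 0.025 m each way for a shift and 10 degrees each way for a turn. Its arguments: {"type":"object","properties":{"commands":{"type":"array","items":{"type":"array"}}},"required":["commands"]}

```bash
mkdir -p pics; cat > h.py <<'E'
import numpy as np, cv2
from plant import env, cams, models
def ray(cam,rc):
    c=cams.get_calibration(cam); f=200/np.tan(np.radians(c["fov_y"])/2)
    d=np.array([(rc[1]-c["cx"])/f,(rc[0]-c["cy"])/f]); u=d.copy()
    for _ in range(30): u=d/(1+c["k1"]*(u@u))
    R=cv2.Rodrigues(np.array(c["rvec"],float))[0]; t=np.array(c["tvec"],float).ravel()
    return -R.T@t, R.T@np.array([u[0],u[1],1])
def at_z(cam,rc,z):
    o,d=ray(cam,rc); return o+d*(z-o[2])/d[2]
def proj(cam,p):
    c=cams.get_calibration(cam); f=200/np.tan(np.radians(c["fov_y"])/2)
    R=cv2.Rodrigues(np.array(c["rvec"],float))[0]; q=R@np.array(p,float)+np.array(c["tvec"],float).ravel()
    u=q[:2]/q[2]; u=u*(1+c["k1"]*(u@u)); return np.array([u[1]*f+c["cy"],u[0]*f+c["cx"]])
def shot(cam,name):
    im=cams.read_camera(cam); cv2.imwrite("pics/"+name,im[:,:,::-1]); return im
E
python3 - <<'E'
from h import *
np.set_printoptions(precision=1,suppress=True)
for c in("top","side"):
    shot(c,c+"0.png"); print(c,ray(c,(200,320)))
    for l,z in(("isolator_grip",105),("knob_grip",153),("machine",0)):
        for r in models.mark_of(c,l)[:2]: print(l,r["score"],np.array(r["position"]),at_z(c,r["position"],z))
s=env.get_state();print(s["t"],s["tcp_rot"],s["finger_gap"])
E
```

```text
top (array([ 374.7,    5.9, 1161.6]), array([ 0.2, -0. , -1. ]))
isolator_grip 0.83 [207.6 267.5] [559.9 122.9 105. ]
knob_grip 0.66 [210.6 339.2] [543.1 -55.7 153. ]
machine 0.92 [214.9 336.6] [556.5 -57.6   0. ]
side (array([ 304. ,  937.7, 1055.4]), array([ 0.2, -0.7, -0.7]))
isolator_grip 0.81 [225.7 310.1] [569.7 113.8 105. ]
knob_grip 0.67 [235.2 268.9] [652.1 220.5 153. ]
knob_grip 0.62 [176.4 334. ] [547.1 -61.4 153. ]
machine 0.81 [212.3 331.5] [549.2 -54.9   0. ]
0.4 [-0.   1.   0.2 -0. ] 85.6517289224202
```

View pics/top0.png

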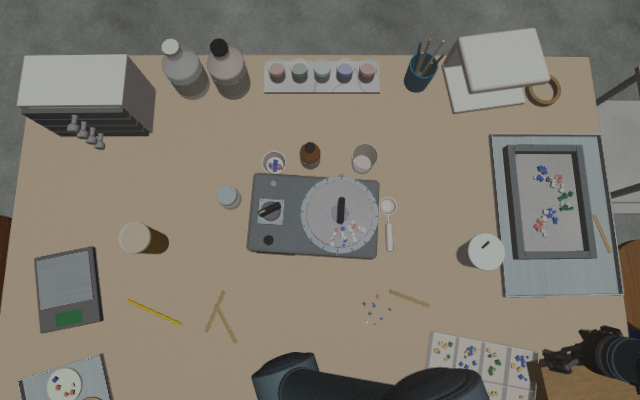

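View pics/side0.png

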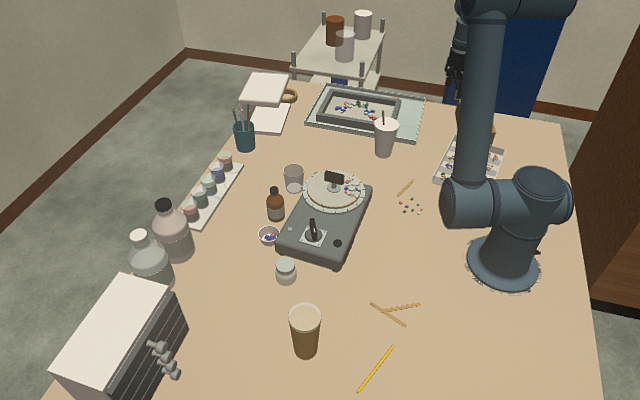

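```bash
cat > fit.py <<'E'
from h import *
from scipy.optimize import least_squares
np.set_printoptions(precision=2,suppress=True)
def w(q,p):
    c,s=np.cos(q[2]),np.sin(q[2]); return [q[0]+c*p[0]-s*p[1],q[1]+s*p[0]+c*p[1],p[2]]
P={"isolator_grip":(0,178,105),"knob_grip":(0,0,153),"machine":(0,0,0)}
obs=[]
for c in("top","side"):
    im=shot(c,c+"1.png")
    for l in P:
        for r in models.mark_of(c,l)[:2]:
            if np.linalg.norm(np.array(r["position"])-proj(c,w([550,-57,-.05],P[l])))<12: obs.append((c,P[l],r["position"]))
q=least_squares(lambda q:np.concatenate([proj(c,w(q,p))-o for c,p,o in obs]),[550,-57,-.05],x_scale=[1,1,.01],loss="soft_l1").x
print(q)
for c,p,o in obs: print(c,p,proj(c,w(q,p))-o)
for c,(r0,c0),s in(("top",(160,235),5),("side",(150,260),5)):
    im=cv2.imread(f"pics/{c}1.png")[r0:r0+115,c0:c0+155]; im=cv2.resize(im,None,fx=s,fy=s,interpolation=cv2.INTER_CUBIC)
    def pl(pts,col):
        a=np.array([(proj(c,w(q,p))-[r0,c0]+.5)[::-1]*s for p in pts]); cv2.polylines(im,[a.astype(int)],True,col,1)
    pl([(-105,-105,65),(105,-105,65),(105,235,65),(-105,235,65)],(0,255,0))
    a=np.linspace(0,6.28,60); 
    for R,z in((85,108),): pl([(R*np.cos(t),R*np.sin(t),z) for t in a],(0,0,255))
    for L,T,A,y,z in((31,8,0,0,169),(30,7,-np.pi/3,178,117)):
        pl([(np.cos(A)*i*L-np.sin(A)*j*T,y+np.sin(A)*i*L+np.cos(A)*j*T,z) for i,j in((1,1),(1,-1),(-1,-1),(-1,1))],(255,255,0))
    cv2.imwrite(f"pics/{c}_ov.png",im)
E
python3 fit.py
```

```text
[547.   -57.41  -0.13]
top (0, 178, 105) [ 0.76 -0.26]
top (0, 0, 153) [-1.11  1.37]
top (0, 0, 0) [ 1.89 -0.73]
side (0, 178, 105) [ 0.65 -3.78]
side (0, 0, 153) [-2.37  0.28]
```

View pics/top_ov.png

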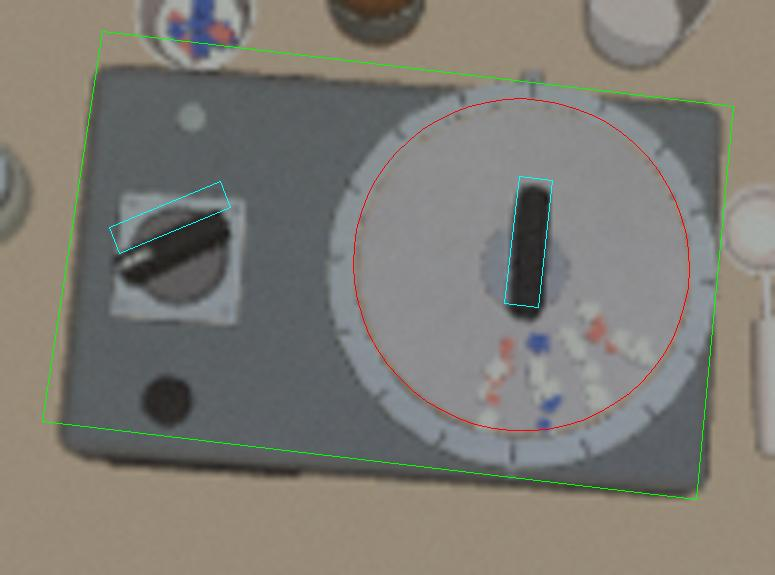

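View pics/side_ov.png

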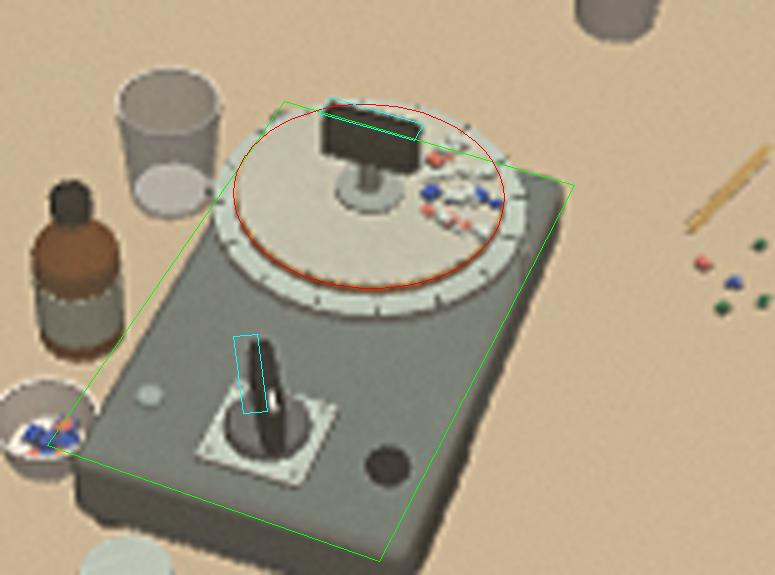

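```bash
cat > fit2.py <<'E'
exec(open("fit.py").read().split("obs=[]")[0])
T=lambda x,y:(y/5+160-.5,x/5+235-.5); S=lambda x,y:(y/5+150-.5,x/5+260-.5)
obs=[("top",(0,0,169),T(530,250)),("top",(0,178,67),T(179.5,258)),("top",(0,0,108),T(522,265)),
("top",(33,211,67),T(123,193)),("top",(33,145,67),T(245,200)),("top",(-33,145,67),T(238,325)),("top",(-33,211,67),T(112,315)),
("side",(0,8,152),S(371,138)),("side",(0,178,67),S(268,435)),("top",(0,178,75),T(180,257))]
q=least_squares(lambda q:np.concatenate([proj(c,w(q,p))-o for c,p,o in obs]),[550,-57,-.05],x_scale=[1,1,.01],loss="soft_l1").x
print(q, w(q,(0,178,105)))
for c,p,o in obs: print(c,p,proj(c,w(q,p))-o)
exec("for c,(r0"+open("fit.py").read().split("for c,(r0")[1])
a,b=cv2.imread("pics/top_ov.png"),cv2.imread("pics/side_ov.png")
cv2.imwrite("pics/ov2.png",cv2.resize(np.vstack([a,b]),None,fx=.52,fy=.52,interpolation=cv2.INTER_AREA))
E
python3 fit2.py; python3 -c "
from h import *
s=env.get_state();print(s['tcp_rot'],s['ee_pos'])
from scipy.spatial.transform import Rotation as R
print(R.from_quat(s['tcp_rot'],scalar_first=True).as_matrix())"
```

```text
[544.61 -58.35  -0.07] [np.float64(557.2927825915298), np.float64(119.19614379735069), 105]
top (0, 0, 169) [-0.65  0.18]
top (0, 178, 67) [-0.03  0.07]
top (0, 0, 108) [0.43 0.29]
top (33, 211, 67) [-0.17 -0.04]
top (33, 145, 67) [0.04 0.54]
top (-33, 145, 67) [-0.14 -0.07]
top (-33, 211, 67) [ 0.23 -0.15]
side (0, 8, 152) [ 1.95 -0.05]
side (0, 178, 67) [0.15 0.6 ]
top (0, 178, 75) [-0.34 -0.34]
[6.94971440e-05 9.76995676e-01 2.13259100e-01 2.54228605e-07] [ 239.62863257 -522.7457286   203.85216644]
[[ 9.09041112e-01  4.16706438e-01  3.01385573e-05]
 [ 4.16706438e-01 -9.09041103e-01 -1.35688385e-04]
 [-2.91450363e-05  1.35905252e-04 -9.99999990e-01]]
```

View pics/ov2.png

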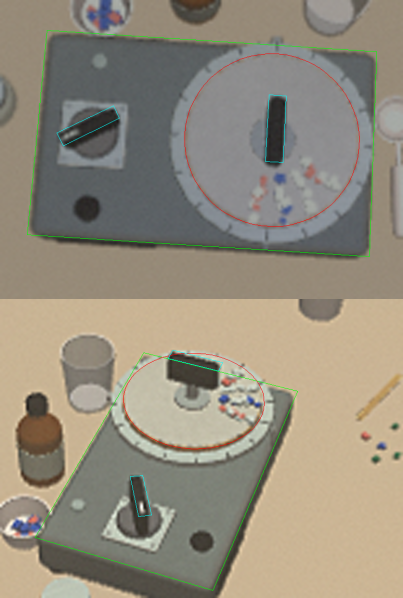

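{"method": "arm_command", "body": {
  "commands": [
    [[0,0,-1],[0,0,0],1],
    [[0.5,-0.4,-1],[0,0,0],1],
    [[1,-0.8,-1],[0,0,0],1],
    [[1,-0.8,-1],[0,0,0],1],
    [[1,-0.8,0],[0,0,0],1],
    [[1,-0.8,0],[0,0,0],1],
    [[1,-0.8,0],[0,0,0],1],
    [[1,-0.8,0],[0,0,0],1],
    [[1,-0.8,0],[0,0,0],1],
    [[1,-0.8,0],[0,0,0],1]
  ]
}}

```text
t: 2.05
ee_pos: [362.3, -278.7, 304.0]
tcp_rot: [0.0, 0.977, 0.213, 0.0]
ft_force: [-0.5, -0.1, 0.8]
finger_gap: 85.4
finger_force: 0.0
```

{"method": "arm_command", "body": {
  "commands": [
    [[1,-0.8,0],[0,0,0],1],
    [[1,-0.8,0],[0,0,0],1],
    [[1,-0.8,0],[0,0,0],1],
    [[1,-0.8,0],[0,0,0],1],
    [[1,-0.8,0],[0,0,0],1],
    [[1,-0.8,0],[0,0,0],1],
    [[1,-0.8,0],[0,0,0],1],
    [[1,-0.8,0],[0,0,0],1],
    [[1,-0.8,0],[0,0,0],1],
    [[1,-0.8,0],[0,0,0],1]
  ]
}}

```text
t: 3.3
ee_pos: [506.3, 7.3, 303.9]
tcp_rot: [0.0, 0.977, 0.213, 0.0]
ft_force: [0.1, -0.7, 0.0]
finger_gap: 85.1
finger_force: 0.0
```

{"method": "arm_command", "body": {
  "commands": [
    [[0,0,0],[0,0,-1],1],
    [[0,0,0],[0,0,-1],1],
    [[0,0,0],[0,0,-1],1],
    [[0,0,0],[0,0,-1],1],
    [[0,0,0],[0,0,-1],1],
    [[0,0,0],[0,0,-1],1],
    [[0,0,0],[0,0,-1],1],
    [[0,0,0],[0,0,-1],1],
    [[0,0,0],[0,0,-1],1],
    [[0,0,0],[0,0,-0.13],1]
  ]
}}

```text
t: 4.55
ee_pos: [505.9, 6.3, 303.9]
tcp_rot: [0.0, 0.531, 0.848, -0.0]
ft_force: [-0.5, -0.2, -0.3]
finger_gap: 85.4
finger_force: 0.0
```

```bash
cat > need.py <<'E'
import sys
from h import *
from scipy.spatial.transform import Rotation as R
np.set_printoptions(precision=2,suppress=True)
x,y,z,yaw=map(float,sys.argv[1:5]); s=env.get_state(); M=R.from_quat(s["tcp_rot"],scalar_first=True).as_matrix()
y0=np.degrees(np.arctan2(M[1,0],M[0,0])); d=M.T@(np.array([x,y,z])-s["ee_pos"])
print("t",s["t"],"pos",np.array(s["ee_pos"]),"yaw",y0,"tilt",M[:,2],"q",np.array(s["joints"]))
print("shift units",d/25,"turn z units",-((yaw-y0+180)%360-180)/10,"gap",s["finger_gap"],"F",s["finger_force"],np.array(s["ft_force"]))
E
python3 need.py 557.3 119.2 92 115.9
```

```text
t 4.55 pos [505.86   6.34 303.85] yaw 115.88288003836531 tilt [ 0. -0. -1.] q [-0.11  0.23  0.13  1.47 -0.    1.01]
shift units [3.16 3.82 8.47] turn z units -0.0017119961634705304 gap 85.43495766523597 F 0.0 [-0.49 -0.19 -0.29]
```

{"method": "arm_command", "body": {
  "commands": [
    [[0.79,0.955,0.5],[0,0,0],1],
    [[0.79,0.955,1],[0,0,0],1],
    [[0.79,0.955,1],[0,0,0],1],
    [[0.79,0.955,1],[0,0,0],1],
    [[0,0,1],[0,0,0],1],
    [[0,0,0.9],[0,0,0],1],
    [[0,0,0],[0,0,0],1]
  ]
}}

```text
t: 5.42
ee_pos: [555.5, 119.1, 166.9]
tcp_rot: [-0.002, 0.531, 0.847, -0.001]
ft_force: [-0.4, 0.6, -0.1]
finger_gap: 85.4
finger_force: 0.0
```

```bash
python3 need.py 557.3 119.2 92 115.9; python3 - <<'E'
from h import *
a=shot("side","s2.png")[170:270,250:400]; b=shot("top","t2.png")[150:250,220:370]
cv2.imwrite("pics/c2.png",cv2.resize(np.vstack([a,b])[:,:,::-1],None,fx=3,fy=3,interpolation=cv2.INTER_CUBIC))
E
```

```text
t 5.425 pos [555.53 119.08 166.93] yaw 115.83715446909447 tilt [-0. -0. -1.] q [ 0.1   0.38 -0.01  1.18 -0.    1.22]
shift units [-0.03  0.08  3.  ] turn z units -0.006284553090551981 gap 85.35699985755554 F 0.0 [-0.42  0.61 -0.12]
```

View pics/c2.png

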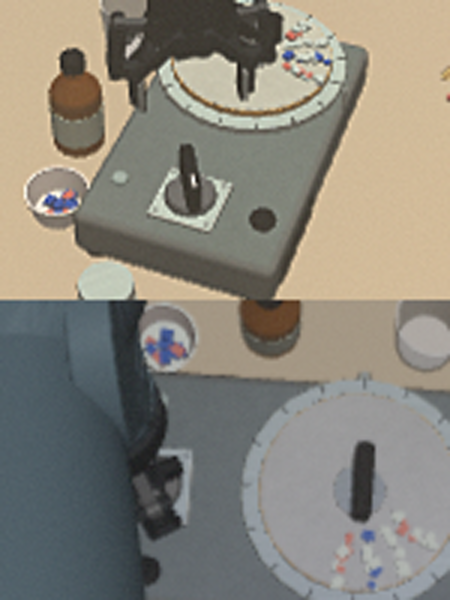

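{"method": "arm_command", "body": {
  "commands": [
    [[0,0.08,1],[0,0,0],1],
    [[0,0,1],[0,0,0],1],
    [[0,0,0.6],[0,0,0],1],
    [[0,0,0.4],[0,0,0],1],
    [[0,0,0],[0,0,0],1]
  ]
}}

```text
t: 6.15
ee_pos: [558.9, 119.9, 93.7]
tcp_rot: [-0.0, 0.531, 0.848, -0.0]
ft_force: [-0.3, 0.3, 1.1]
finger_gap: 85.3
finger_force: 0.0
```

{"method": "arm_command", "body": {
  "commands": [
    [[0,0,0],[0,0,0],0],
    [[0,0,0],[0,0,0],0],
    [[0,0,0],[0,0,0],0],
    [[0,0,0],[0,0,0],0],
    [[0,0,0],[0,0,0],0],
    [[0,0,0],[0,0,0],0]
  ]
}}

```text
t: 6.9
ee_pos: [559.0, 120.0, 93.8]
tcp_rot: [0.0, 0.53, 0.848, -0.0]
ft_force: [0.0, -0.1, -0.7]
finger_gap: -0.2
finger_force: 0.0
```

```bash
python3 need.py 557.3 119.2 92 115.9
```

```text
t 6.9 pos [559.01 119.98  93.79] yaw 115.92353362553858 tilt [ 0. -0. -1.] q [ 0.1   0.42 -0.14  1.01 -0.    1.22]
shift units [ 0.   -0.08  0.07] turn z units 0.0023533625538561865 gap -0.19210817340440284 F 0.0 [ 0.04 -0.07 -0.69]
```

```bash
python3 - <<'E'
from h import *
a=shot("side","s3.png")[170:270,250:400]; b=shot("top","t3.png")[150:250,220:370]
print(proj("side",[559,120,94]),proj("top",[559,120,94]))
cv2.imwrite("pics/c3.png",cv2.resize(np.hstack([a,b])[:,:,::-1],None,fx=2.6,fy=4,interpolation=cv2.INTER_CUBIC))
E
```

```text
[230.59082381 313.03235904] [208.67826847 269.10086764]
```

View pics/c3.png

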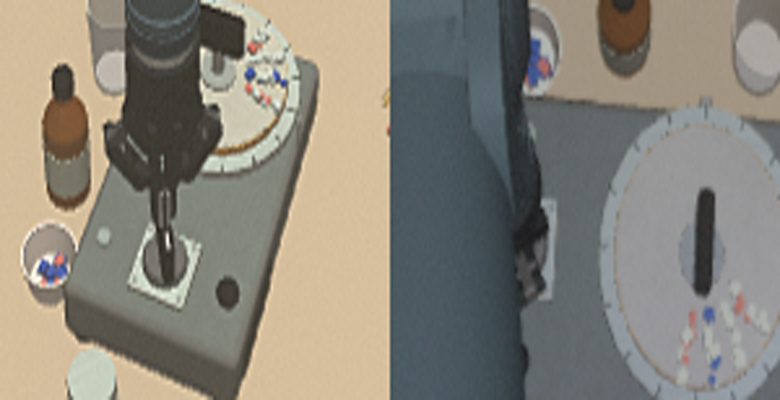

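```bash
python3 - <<'E'
from h import *
c,s=np.cos(-.071),np.sin(-.071)
W=lambda x,y,z:[544.6+c*x-s*y,-58.4+s*x+c*y,z]
out=[]
for n in("s2","s3"):
    im=cv2.imread(f"pics/{n}.png")[190:260,280:346]; im=cv2.resize(im,None,fx=6,fy=6,interpolation=cv2.INTER_CUBIC)
    A=-np.pi/3
    for z in(117,81):
        P=[W(np.cos(A)*i*30-np.sin(A)*j*7,178+np.sin(A)*i*30+np.cos(A)*j*7,z) for i,j in((1,1),(1,-1),(-1,-1),(-1,1))]
        if n=="s2": cv2.polylines(im,[np.array([((proj("side",p)-[190,280]+.5)*6)[::-1] for p in P]).astype(int)],True,(255,255,0),1)
    if n=="s3":
        q=((proj("side",[559,120,94])-[190,280]+.5)*6)[::-1].astype(int); cv2.circle(im,tuple(map(int,q)),4,(0,0,255),1)
    out.append(im)
cv2.imwrite("pics/c4.png",np.hstack(out))
E
```

```text
(no output)
```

View pics/c4.png

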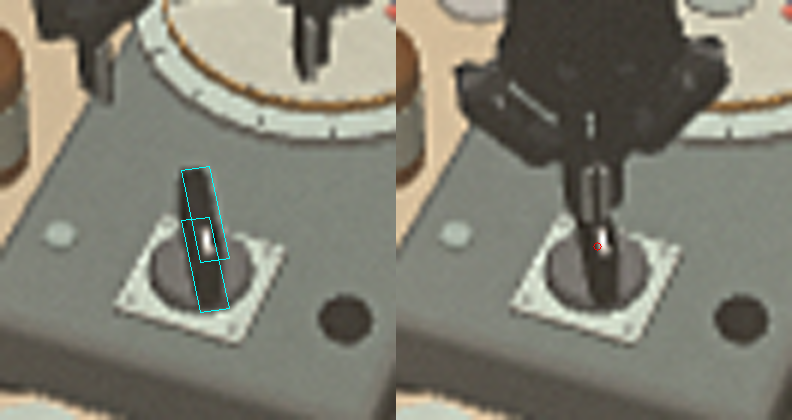

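```bash
python3 - <<'E'
from h import *
np.set_printoptions(precision=1,suppress=True)
d=np.array([.9,.437,0])
for z in(167,180,190,200):
    print(z,[proj("side",np.array([555.5,119.1,z])+k*d*h) for k in(1,-1) for h in(43,57)])
print("seen (206.5,296.2) (202.8,330.3)")
for z in(94,107,117): print(z,proj("side",[559,120,z]))
print("seen 226.5 312.8")
print(np.array(env.get_state()["joint_efforts"]),env.get_state()["ft_torque"])
E
```

```text
167 [array([214.9, 298.9]), array([215.4, 293.9]), array([211.4, 329.5]), array([210.8, 334.4])]
180 [array([211.6, 298.8]), array([212.2, 293.7]), array([208.1, 329.6]), array([207.5, 334.5])]
190 [array([209. , 298.7]), array([209.6, 293.6]), array([205.5, 329.7]), array([205. , 334.7])]
200 [array([206.5, 298.6]), array([207. , 293.4]), array([203. , 329.7]), array([202.4, 334.8])]
seen (206.5,296.2) (202.8,330.3)
94 [230.6 313. ]
107 [227.6 313. ]
117 [225.2 313. ]
seen 226.5 312.8
[ -0.  -46.9  25.3   0.   -0.    0. ] [ 0. -0.  0.]
```

{"method": "arm_command", "body": {
  "commands": [
    [[0,0,0],[0,0,0],1],
    [[0,0,0],[0,0,0],1],
    [[0,0,0],[0,0,0],1],
    [[0,0,0],[0,0,0],1],
    [[0,0,0],[0,0,0],1],
    [[0,0,0.3],[0,0,0],1],
    [[0,0,0.3],[0,0,0],1],
    [[0,0,0.1],[0,0,0],1],
    [[0,0,0],[0,0,0],1]
  ]
}}

```text
t: 8.12
ee_pos: [558.6, 120.0, 75.8]
tcp_rot: [-0.0, 0.53, 0.848, -0.0]
ft_force: [-0.3, -0.7, 0.4]
finger_gap: 85.7
finger_force: 0.0
```

{"method": "arm_command", "body": {
  "commands": [
    [[0,0,0],[0,0,0],0],
    [[0,0,0],[0,0,0],0],
    [[0,0,0],[0,0,0],0],
    [[0,0,0],[0,0,0],0],
    [[0,0,0],[0,0,0],0]
  ]
}}

```text
t: 8.75
ee_pos: [557.6, 119.0, 76.6]
tcp_rot: [-0.0, 0.531, 0.848, -0.001]
ft_force: [-4.0, -3.7, 6.5]
finger_gap: 12.2
finger_force: 59.6
```

```bash
python3 need.py 557.3 119.2 92 115.9
```

```text
t 8.75 pos [557.62 119.02  76.59] yaw 115.905931507231 tilt [-0. -0. -1.] q [ 0.1   0.44 -0.17  0.97 -0.    1.22]
shift units [ 0.01 -0.01 -0.62] turn z units 0.0005931507230997113 gap 12.210181750277446 F 59.57756996154785 [-4.03 -3.74  6.48]
```

{"method": "arm_command", "body": {
  "commands": [
    [[0,0,0],[0,0,-0.6],0],
    [[0,0,0],[0,0,-0.9],0],
    [[0,0,0],[0,0,-0.9],0],
    [[0,0,0],[0,0,-0.9],0],
    [[0,0,0],[0,0,-0.9],0],
    [[0,0,0],[0,0,-0.9],0],
    [[0,0,0],[0,0,-0.7],0],
    [[0,0,0],[0,0,-0.3],0],
    [[0,0,0],[0,0,0],0],
    [[0,0,0],[0,0,0],0]
  ]
}}

```text
t: 10.0
ee_pos: [556.7, 118.0, 76.6]
tcp_rot: [-0.002, 0.028, 1.0, -0.002]
ft_force: [-5.8, -6.3, 7.0]
finger_gap: 12.5
finger_force: 60.1
```

```bash
python3 need.py 557.3 119.2 92 175.9;python3 -c "
from h import *
print(env.get_state()['ft_torque'])"
```

```text
t 10.0 pos [556.68 117.99  76.59] yaw 176.78543443605875 tilt [-0. -0. -1.] q [ 0.1   0.44 -0.17  0.97 -0.    0.16]
shift units [-0.02  0.05 -0.62] turn z units 0.08854344360587448 gap 12.500271875447254 F 60.074368715286255 [-5.84 -6.28  7.04]
[-0.90309923  1.43875945 -0.52334963]
```

{"method": "arm_command", "body": {
  "commands": [
    [[0,0,0],[0,0,0.1],0.2],
    [[0,0,0],[0,0,0],1],
    [[0,0,0],[0,0,0],1],
    [[0,0,0],[0,0,0],1],
    [[0,0,-0.6],[0,0,0],1],
    [[0,0,-1],[0,0,0],1],
    [[0,0,-1],[0,0,0],1],
    [[0,0,-1],[0,0,0],1],
    [[0,0,-1],[0,0,0],1],
    [[0,0,-0.6],[0,0,0],1]
  ]
}}

```text
t: 11.25
ee_pos: [559.9, 120.2, 208.8]
tcp_rot: [0.002, 0.035, 0.999, 0.0]
ft_force: [1.1, 0.2, -0.1]
finger_gap: 85.1
finger_force: 0.0
```

```bash
python3 need.py 544.6 -58.4 113 176.2
```

```text
t 11.25 pos [559.94 120.17 208.77] yaw 175.93301506082227 tilt [ 0.  0. -1.] q [ 0.1   0.37  0.08  1.28 -0.    0.17]
shift units [ 0.12 -7.17  3.83] turn z units -0.026698493917771772 gap 85.05833531988662 F 0.0 [ 1.13  0.2  -0.1 ]
```

{"method": "arm_command", "body": {
  "commands": [
    [[0.02,-0.6,0],[0,0,0],1],
    [[0.02,-1,0],[0,0,0],1],
    [[0.02,-1,0],[0,0,0],1],
    [[0.02,-1,0],[0,0,0],1],
    [[0.02,-1,0],[0,0,0],1],
    [[0.02,-1,0],[0,0,0],1],
    [[0,-1,0],[0,0,0],1],
    [[0,-0.57,0],[0,0,0],1],
    [[0,0,0.5],[0,0,0],1],
    [[0,0,0],[0,0,0],1]
  ]
}}

```text
t: 12.5
ee_pos: [542.0, -57.8, 191.9]
tcp_rot: [-0.002, 0.035, 0.999, 0.0]
ft_force: [0.1, 0.1, 0.2]
finger_gap: 85.4
finger_force: 0.0
```

```bash
python3 need.py 544.6 -58.4 113 176.2; python3 - <<'E'
from h import *
a=shot("side","s5.png")[140:240,260:390]; b=shot("top","t5.png")[150:250,235:385]
cv2.imwrite("pics/c5.png",cv2.resize(np.hstack([a,b])[:,:,::-1],None,fx=2.8,fy=2.8,interpolation=cv2.INTER_CUBIC))
E
```

```text
t 12.5 pos [542.01 -57.82 191.93] yaw 175.9469987190346 tilt [-0.  0. -1.] q [-0.22  0.32 -0.03  1.22  0.   -0.15]
shift units [-0.12 -0.02  3.16] turn z units -0.02530012809653783 gap 85.42050892583593 F 0.0 [0.11 0.12 0.2 ]
```

View pics/c5.png

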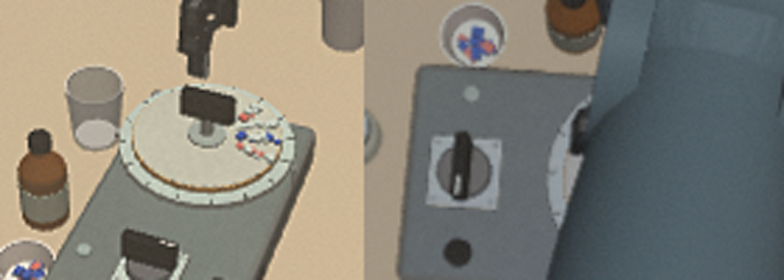

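The picture shows the isolator bar across the housing (crop 462,165), so it is off. The near finger is above and in front of the T-bar (crop 207,105). Next I descend onto the knob.

{"method": "arm_command", "body": {
  "commands": [
    [[-0.1,0,0.7],[0,0,0],1],
    [[0,0,1],[0,0,0],1],
    [[0,0,0.8],[0,0,0],1],
    [[0,0,0.6],[0,0,0],1],
    [[0,0,0],[0,0,0],1]
  ]
}}

```text
t: 13.22
ee_pos: [544.9, -58.2, 115.3]
tcp_rot: [-0.001, 0.035, 0.999, 0.0]
ft_force: [1.1, -0.6, 0.5]
finger_gap: 85.7
finger_force: 0.0
```

{"method": "arm_command", "body": {
  "commands": [
    [[0,0,0],[0,0,0],0],
    [[0,0,0],[0,0,0],0],
    [[0,0,0],[0,0,0],0],
    [[0,0,0],[0,0,0],0],
    [[0,0,0],[0,0,0],0],
    [[0,0,0],[0,0,0],0]
  ]
}}

```text
t: 13.98
ee_pos: [546.1, -60.0, 117.0]
tcp_rot: [0.0, 0.036, 0.999, -0.001]
ft_force: [-1.2, -4.9, 4.7]
finger_gap: 14.7
finger_force: 60.1
```

```bash
python3 need.py 544.6 -58.4 113 108.4;python3 -c "
from h import *
print(env.get_state()['ft_torque'])"
```

```text
t 13.975 pos [546.07 -59.99 116.96] yaw 175.88372785575092 tilt [ 0. -0. -1.] q [-0.22  0.36 -0.17  1.04 -0.   -0.15]
shift units [0.06 0.06 0.16] turn z units 6.748372785575091 gap 14.674339485116835 F 60.1397180557251 [-1.19 -4.88  4.73]
[-0.71162657  0.33154836  0.00288651]
```

{"method": "arm_command", "body": {
  "commands": [
    [[0,0,0],[0,0,0.6],0],
    [[0,0,0],[0,0,0.8],0],
    [[0,0,0],[0,0,0.8],0],
    [[0,0,0],[0,0,0.8],0],
    [[0,0,0],[0,0,0.8],0],
    [[0,0,0],[0,0,0.8],0],
    [[0,0,0],[0,0,0.8],0],
    [[0,0,0],[0,0,0.8],0],
    [[0,0,0],[0,0,0.5],0],
    [[0,0,0],[0,0,0.05],0]
  ]
}}

```text
t: 15.22
ee_pos: [545.4, -60.8, 117.0]
tcp_rot: [0.001, 0.586, 0.811, -0.002]
ft_force: [-3.8, -6.3, 5.2]
finger_gap: 14.8
finger_force: 60.3
```

{"method": "arm_command", "body": {
  "commands": [
    [[0,0,0],[0,0,0],0],
    [[0,0,0],[0,0,0],0],
    [[0,0,0],[0,0,0],0],
    [[0,0,0],[0,0,0],0]
  ]
}}

```text
t: 15.72
ee_pos: [545.5, -60.8, 117.0]
tcp_rot: [0.001, 0.585, 0.811, -0.002]
ft_force: [-2.9, -7.1, 6.2]
finger_gap: 14.8
finger_force: 60.3
```

```bash
python3 need.py 544.6 -58.4 113 108.4; python3 - <<'E'
from h import *
print(env.get_state()['ft_torque'])
a=shot("side","s6.png")[130:240,260:390]; b=shot("top","t6.png")[150:260,235:385]
cv2.imwrite("pics/c6.png",cv2.resize(np.hstack([a,b])[:,:,::-1],None,fx=2.8,fy=2.8,interpolation=cv2.INTER_CUBIC))
E
```

```text
t 15.725 pos [545.46 -60.81 116.98] yaw 108.33984828619622 tilt [-0. -0. -1.] q [-0.22  0.36 -0.17  1.04 -0.    1.03]
shift units [ 0.1  -0.    0.16] turn z units -0.006015171380380479 gap 14.803779222983616 F 60.25207221508026 [-2.93 -7.14  6.19]
[-1.19189071  0.56716706 -0.03854391]
```

View pics/c6.png

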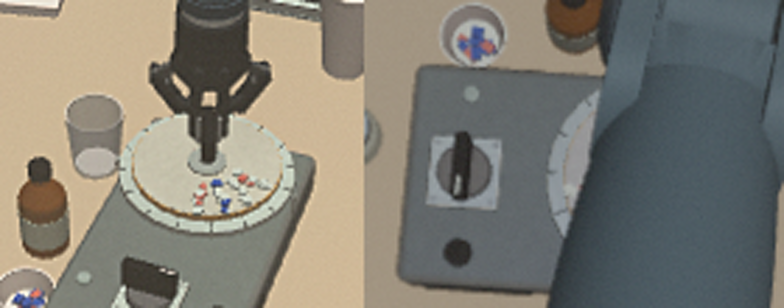

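The stones on the disc have swung clockwise, from crop (250,135) to about (225,195). The fingers hold the bar and the wrist torque is near zero, so the disc sits in its stop.

```bash
python3 -c "
from plant import env
print(env.finish_job())"
```

```text
the job is handed in; nothing more can be done
None
```

I switched the isolator off, turned the disc clockwise about 67.5° to its third stop, and handed the job in at about 16 s with the knob still gripped at about 60 N; the hand-in returned no verdict.

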